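Reset the tripped battery charger

TASK

The battery charger with the red lamp has tripped. With a fingertip, push the blue shutter on its top fully open by the white nub, reach into the well and press the yellow reset key all the way down for a moment, then let it come up and push the shutter fully shut again. Only touch, push and press: lift nothing, leave the charger standing about where it is, do not press its white test button, and leave the green-lamp charger and the other things on the bench alone.

Things in the scene. Friction and masses are not known exactly. Their poses are not given: they have to be found in the camera images.
- red_case (a point): the charger to reset, known by its RED lamp bar: grey battery charger, 195 (x) by 140 mm (y), about 1.3 kg, loose on the bench. Origin on the bench under it, 95 mm behind its front edge, midway across. Axes: x from front to rear, y to its left, z up. Control block: x -95 to +15 mm, flat deck at z 62 mm. Black battery pack fixed behind: x 21 to 95 mm, top z 74 mm.
- red_well (a point): centre of the mouth of the well in the red-lamp charger's deck, level with the deck (case x -25, y -30, z 62 mm); well 48 by 48 mm square to the case, floor 32 mm down. The blue shutter plate over it is 54 (x) by 56 mm (y), 4 mm thick, lying on the deck
- red_lamp (a point): centre of the red lamp bar, 16 (x) by 60 mm (y), on the deck at the front edge of the charger (case x -76, y -30 mm)
- red_shutter (a joint): how far the red-lamp charger's shutter has slid open, m: 0 = shut over the well, 0.056 = fully open against its stop (well quite clear); opens towards the charger's +y; slides with about 1 N of friction and stays where it is left; may start up to 10 mm ajar
- red_nub_top (a point): centre of the top of the white upright nub on the shutter of the red-lamp charger; nub 30 mm (charger x) by 10 mm (charger y), 16 mm high above the shutter plate (its top is 20 mm above the deck); moves with the shutter, axes as the charger's
- red_key (a joint): travel of the red-lamp charger's reset key, m: 0 = up, 0.006 = fully down; sprung (about 1.5 N to start, 5 N at the bottom), comes back up by itself
- red_key_top (a point): centre of the top of the red-lamp charger's yellow reset key, 26 mm across; at rest 22 mm below the deck, in the middle of the well; presses straight down, 6 mm
- red_test (a joint): travel of the raised white test button on the red-lamp charger, m: 0 = up, 0.004 = down; 18 mm across, 6 mm high, on the deck at case x -76, y +45 mm; must not be pressed
- green_case (a point): a like charger with a GREEN lamp bar, in working order, to be left alone; same shape, origin and axes as the red-lamp one
- green_nub_top (a point): centre of the top of the white upright nub on the shutter of the green-lamp charger; nub 30 mm (charger x) by 10 mm (charger y), 16 mm high above the shutter plate (its top is 20 mm above the deck); moves with the shutter, axes as the charger's
- green_key (a joint): travel of the green-lamp charger's reset key, m: 0 = up, 0.006 = down; must not be pressed
- green_test (a joint): travel of the raised white test button on the green-lamp charger, m: 0 = up, 0.004 = down; must not be pressed
- screwdriver: screwdriver lying along its x axis between the two chargers, under 40 mm high; bystander; origin under its middle
- glue: white glue bottle, 60 mm across, 160 mm high, far right of the bench; bystander; origin at the centre of its underside
- offcut: wood offcut, 120 x 60 x 40 mm, right side; bystander; origin at the centre of its underside
- sanding_block: cork sanding block, 70 x 120 x 30 mm, far left; bystander; origin at the centre of its underside
- tape: green tape measure, 70 x 36 x 62 mm, far middle; bystander; origin at the centre of its underside
- screw_jar: glass screw jar, 72 mm across, 85 mm high, far middle; bystander; origin at the centre of its underside
- spare_pack: spare black battery pack, 110 x 74 x 62 mm, left side; bystander; origin at the centre of its underside

How it is judged:
By the outcome, as a careful person would: the job done as asked, in the order asked, and still so for the second after the job is handed in, with the robot touching nothing.
It also fails if it takes over 58 s, if anything falls off the work surface, if the arm or the gripper's body presses on something with over 40 N, if the wrist force passes 120 N, or if a joint passes its speed limit or range.

ROBOT

A 6-joint arm with a two-finger parallel gripper is mounted at the origin on the work surface. World frame = base frame: x ahead of the robot, y to its left, z up, the work surface at z = 0. Lengths are in m, angles in rad, forces in N, time in s.
With the tool pointing down it reaches from about 0.25 to 0.775 m from the base axis. Payload 4 kg.
Tool frame: the origin (TCP) lies at the very end of the fingers, on their centre line; the grasp point (between the pads) lies 19 mm behind it; z points along the fingers, y is the direction in which the jaws open and shut (so a half turn about z gives the same grasp; the last joint's range is limited). The gripper opens to 94 mm and grips with 3 to 60 N. Pads are 16 mm wide; open, the fingers measure 119 mm over their backs; the gripper's body (75 mm by 177 mm) begins 78 mm behind the grasp point.
Start: joints at [1.01, 0.087, 1.371, -0, 1.684, -0.103], TCP at [0.243, 0.493, 0.206] pointing down, gripper open.
Joint ranges: [-3.1, 3.1], [-0.76, 2.03], [0.27, 2.55], [-1.08, 4.22], [0.17, 2.65], [-2.57, 2.57]. Speed limits (rad/s): [2.79, 2.79, 3.14, 3.14, 3.14, 3.14].

INTERFACE

Orientations are given as a rotation vector (axis times angle).
In Python, from workcell import monitor, cams, job, regions_of, mark_of gives the robot as it stands. The module is installed in compiled form; this text tells all that it offers.
- The arm moves only by the shell command python3 -m crank 'ROWS' [FORCE]. ROWS is JSON, a list that holds one entry, the list of rows, each a list of 7 numbers: the opening, from 0 (shut) to 1 (fully open), then the shift along the tool's x, y, z in cm, then the turn, a rotation vector about the tool's x, y, z in degrees. A call has 1 to 12 rows; each row is the pose to reach, as a shift and turn from the pose measured when the call began, along the tool's axes at that moment; what a row does not reach only later rows make up. A row lasts 1/12 s, in which the tool goes at most 41.7 mm and 7.16 degrees, less where a joint would pass 70% of its speed; a pose out of reach is approached as far as the arm can. A call with a gripper value outside its range is refused whole. The fingers move at their own pace and stop on an object; FORCE is the grip in N (left out, the last holds). Time passes only in rows, so rows that repeat a pose let the fingers close. It gives the time, the measured TCP pose, the force and the opening at its end, in the units of the state.
- monitor.state(): the state, without advancing time (a new reading comes with each control period).
- cams.get_image(name): name is "side" or "top" or "wrist"; returns a dict with "pixels" (400x640x3 uint8, red, green, blue), "K" (3x3 intrinsics, pixels), "cam_to_world" (4x4, takes a point from camera to world coordinates). Camera axes: x right, y down, z forward; pixel columns grow to the right and rows downward; lengths in m; the calibration is good to about 2 mm. A picture is of the moment at which its call begins. There is no depth.
- job.sign_off(): hands the job in, once; it reports no verdict.
Trained networks look in the newest picture that a camera, given by its name, has taken for a name from the list of things; names that differ only in an ending like _2 or _b are one class to them, and where a whole thing is asked for, a point or a joint stands for the part that bears it (a point fixed in the world has none). Each returns a list of dicts, best first, with "score" (0 to 1); they miss things now and then, are a little off and sometimes report something else, mostly with a low value. They report only what shows in the picture. A call takes as long as a camera call.
- regions_of(camera, query): "mask" (400x640 bool, what is visible of it) and "extent" ([left, top, right, bottom] in pixels, round what is visible of it).
- mark_of(camera, query): "xy" ([column, row] in pixels: a listed point, or the origin of a listed thing).
The state is a dict: "time": time; "joint_pos": joint angles; "qvel": joint speeds; "tau": joint torques, N m; "position": TCP position; "tcp_rot": TCP orientation; "wrist_force": force on the tool from outside, world axes, zero at the start; "ft_torque": the same for the moment, N m; "finger_gap": finger opening in m.
Only numpy, scipy, OpenCV 4.12 (cv2) and the standard library are available. Lean on these libraries where they do the work, as an engineer would, in place of code of your own. Each camera call takes 0.05 s, during which the arm holds its last target.

## Working session

There is one attempt and no reset: what is moved stays moved. The work goes in short steps, Python scripts to look and compute and a shell command to move; the robot and the scene stay as the last step left them, time stands still between calls to the robot, and variables do not carry over. Pictures are saved under pics/ and viewed, and the job is handed in when it is done.

```bash
mkdir -p pics; cat > h.py <<'E'
import numpy as np,cv2
from workcell import monitor,cams,job,regions_of,mark_of
from scipy.spatial.transform import Rotation as R
def pix2z(im,uv,z):
    K=im["K"];T=im["cam_to_world"]
    d=T[:3,:3]@np.linalg.inv(K)@np.array([uv[0],uv[1],1.]);o=T[:3,3]
    return o+d*(z-o[2])/d[2]
def proj(im,p):
    T=np.linalg.inv(im["cam_to_world"]);c=T[:3,:3]@np.array(p)+T[:3,3];q=im["K"]@c;return q[:2]/q[2]
def save(im,n): cv2.imwrite(f"pics/{n}.png",im["pixels"][:,:,::-1])
E
python3 - <<'E'
from h import *
for c in ["top","side"]:
    im=cams.get_image(c);save(im,c+"0")
    print(c,im["cam_to_world"][:3,3])
    for q,z in [("red_case",0),("red_well",.062),("red_lamp",.062),("red_nub_top",.082),("green_nub_top",.082),("green_case",0),("red_test",.068),("red_key_top",.04)]:
        for m in mark_of(c,q)[:2]: print(q,np.round(m["xy"],1),round(m["score"],2),np.round(pix2z(im,m["xy"],z),4))
print(monitor.state())
E
```

```text
top [0.35879947 0.00581384 1.33716362]
red_case [262.9 218.3] 0.83 [0.5326 0.1861 0.    ]
red_well [265.4 225.1] 0.68 [0.5044 0.1703 0.062 ]
red_well [323.3 224.1] 0.62 [0.504 0.001 0.062]
red_lamp [254.2 243.4] 0.97 [0.4517 0.2027 0.062 ]
red_nub_top [262.3 230.4] 0.7 [0.487  0.1766 0.082 ]
green_nub_top [412.7 212.5] 0.89 [ 0.5302 -0.2574  0.082 ]
green_case [400.3 208.8] 0.63 [ 0.5536 -0.2372  0.    ]Traceback (most recent call last):
  File "<stdin>", line 6, in <module>
ValueError: it knows: glue, green_case, green_nub_top, offcut, red_case, red_key_top, red_lamp, red_nub_top, red_well, sanding_block, screw_jar, screwdriver, spare_pack, tape
```

```bash
python3 - <<'E'
from h import *
for c in ["side","wrist"]:
    im=cams.get_image(c);save(im,c+"1")
    print(c,im["cam_to_world"][:3,3])
    for q,z in [("red_case",0),("red_well",.062),("red_lamp",.062),("red_nub_top",.082),("green_nub_top",.082),("screwdriver",0)]:
        for m in mark_of(c,q)[:2]: print(q,np.round(m["xy"],1),round(m["score"],2),np.round(pix2z(im,m["xy"],z),4))
im=cams.get_image("top");cv2.imwrite("pics/topz.png",cv2.resize(im["pixels"][140:300,200:460,::-1],None,fx=3,fy=3,interpolation=cv2.INTER_CUBIC))
print(monitor.state())
E
```

```text
side [ 0.48064461 -0.89658695  1.08728731]
red_case [294.8 188.4] 0.65 [0.5318 0.1854 0.    ]
red_well [283.7 179.1] 0.91 [0.4922 0.177  0.062 ]
red_lamp [270.  175.7] 0.96 [0.4426 0.2013 0.062 ]
red_nub_top [284.1 172.8] 0.49 [0.4957 0.1894 0.082 ]
green_nub_top [305.7 274.2] 0.57 [ 0.5296 -0.256   0.082 ]
screwdriver [351.8 178.1] 0.72 [0.7601 0.216  0.    ]
screwdriver [292.7 227. ] 0.6 [ 0.5082 -0.0047  0.    ]
wrist [0.1795932  0.52650757 0.38410687]
{'time': 1.1, 'joint_pos': array([ 1.00990003e+00,  8.72190223e-02,  1.37073728e+00,  4.58907073e-06,
        1.68361191e+00, -1.03114492e-01]), 'qvel': array([-0.00111836, -0.00127321,  0.00090631,  0.00175335,  0.00189503,
        0.0009885 ]), 'tau': array([-5.29762310e-04, -3.40054429e+01, -3.02598739e+01,  7.15669803e-02,
        2.37003813e-02,  2.81062022e-06]), 'position': array([0.24308797, 0.49336515, 0.20547653]), 'tcp_rot': array([7.12817872e-01, 3.05965228e+00, 3.86404921e-05]), 'wrist_force': array([-0.07481723,  0.05920626, -0.17545289]), 'ft_torque': array([ 0.0411254 , -0.01111949, -0.00864861]), 'finger_gap': 0.09414576212766357}
```

View pics/topz.png

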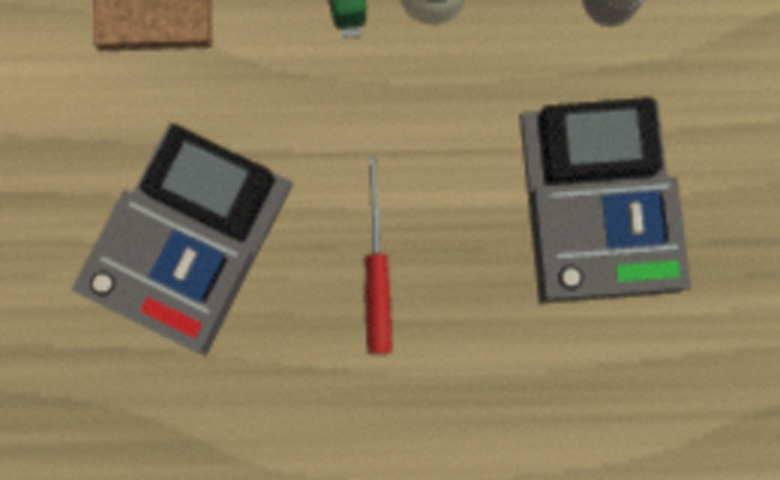

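View pics/side1.png

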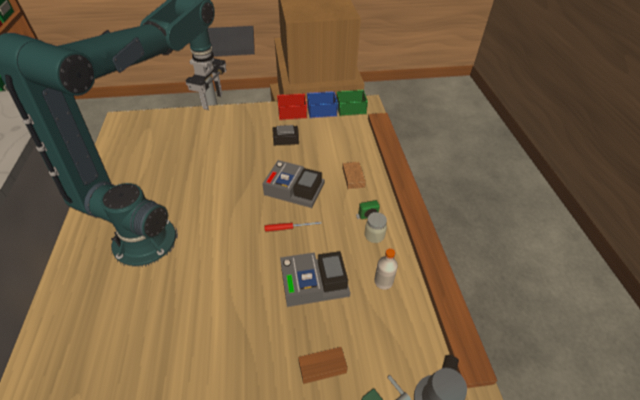

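View pics/top0.png

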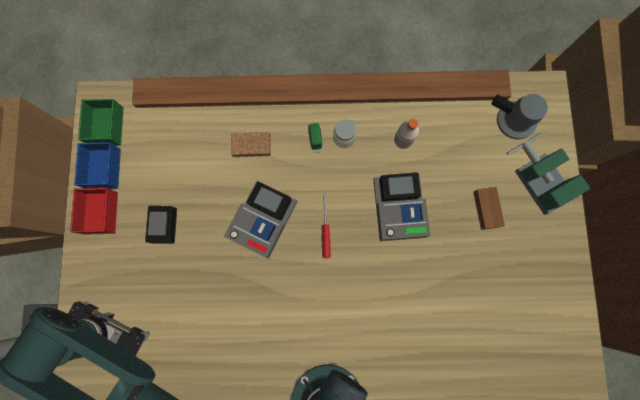

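```bash
cat >> h.py <<'E'
def go(p,head):
    """row (cm, deg) from current pose to world p, tool down, tool x heading (deg)"""
    s=monitor.state();Rc=R.from_rotvec(s["tcp_rot"])
    h=np.radians(head);x=np.array([np.cos(h),np.sin(h),0]);z=np.array([0,0,-1.]);y=np.cross(z,x)
    Rt=R.from_matrix(np.c_[x,y,z])
    return np.round(Rc.inv().apply(np.array(p)-s["position"])*100,2),np.round((Rc.inv()*Rt).as_rotvec(degrees=True),1)
def fit(W,C):
    W=np.array(W)[:,:2];C=np.array(C)[:,:2];w=W-W.mean(0);c=C-C.mean(0)
    th=np.arctan2((c[:,0]*w[:,1]-c[:,1]*w[:,0]).sum(),(c*w).sum())
    M=np.array([[np.cos(th),-np.sin(th)],[np.sin(th),np.cos(th)]]);t=W.mean(0)-M@C.mean(0)
    return th,M,t,np.round((W-(C@M.T+t))*1000,1)
E
python3 - <<'E'
from h import *
im=cams.get_image("top");a=im["pixels"].astype(int)
r,g,b=a[...,0],a[...,1],a[...,2]
sub=np.zeros(r.shape,bool);sub[170:265,220:305]=1
lamp=sub&(r>150)&(g<80)
test=np.zeros_like(sub);test[228:241,228:241]=1;test&=(r>170)&(g>150)&(b>130)
nub=np.zeros_like(sub);nub[220:236,255:268]=1;nub&=(r>170)&(g>150)&(b>130)
c=[np.argwhere(m).mean(0)[::-1] for m in(lamp,test,nub)];print(c,[m.sum() for m in (lamp,test,nub)])
L,T,N=[pix2z(im,u,z) for u,z in zip(c,(.063,.068,.082))];print(L,T,N)
th,M,t,res=fit([L,T],[[-.076,-.03],[-.076,.045]]);print(np.degrees(th),t,res,"nub in case",M.T@(N[:2]-t))
w=M@[-.025,-.03]+t;print(w)
print(go([w[0],w[1],.2],np.degrees(th)+90))
E
```

```text
[array([256.26168224, 245.35514019]), array([233.57894737, 233.89473684]), array([261.05, 227.65])] [np.int64(107), np.int64(19), np.int64(20)]
[0.4458567 0.1965222 0.063    ] [0.47989355 0.26191602 0.068     ] [0.49497893 0.18026116 0.082     ]
-27.49654002926537 [0.52682735 0.1874775 ] [[ 0.3  0.6]
 [-0.3 -0.6]] nub in case [-0.02491904 -0.02110543]
[0.49080053 0.17240871]
(array([-36.41, -17.84,   0.55]), array([ 0. , -0. , 91.3]))
```

```bash
python3 - <<'E'
from h import *
th=np.radians(-27.5);M=np.array([[np.cos(th),-np.sin(th)],[np.sin(th),np.cos(th)]]);w=M@[-.025,-.065]+[.5268,.1875];print(w,go([w[0],w[1],.2],62.5))
E
```

```text
[0.47461107 0.14138801] (array([-36.33, -21.34,   0.55]), array([ 0. , -0. , 91.3]))
```

```bash
python3 -m crank '[[[0,-36.3,-21.3,0.5,0,0,91.3],[0,-36.3,-21.3,0.5,0,0,91.3],[0,-36.3,-21.3,0.5,0,0,91.3],[0,-36.3,-21.3,0.5,0,0,91.3],[0,-36.3,-21.3,0.5,0,0,91.3],[0,-36.3,-21.3,0.5,0,0,91.3],[0,-36.3,-21.3,0.5,0,0,91.3],[0,-36.3,-21.3,0.5,0,0,91.3],[0,-36.3,-21.3,0.5,0,0,91.3],[0,-36.3,-21.3,0.5,0,0,91.3],[0,-36.3,-21.3,0.5,0,0,91.3],[0,-36.3,-21.3,0.5,0,0,91.3]]]' 20
python3 - <<'E'
from h import *
print(go([.4746,.1414,.2],62.5))
E
```

```text
time: 2.15
position: [0.4759, 0.1391, 0.2002]
tcp_rot: [2.617, 1.738, -0.001]
wrist_force: [0.4, 0.9, 1.2]
finger_gap: 0.0174
(array([ 0.16, -0.21,  0.02]), array([-0. ,  0. ,  4.7]))
```

```bash
python3 -m crank '[[[0,0.15,-0.2,0,0,0,4.7],[0,0.15,-0.2,0,0,0,4.7],[0,0.15,-0.2,0,0,0,4.7],[0,0.15,-0.2,0,0,0,4.7]]]'
python3 - <<'E'
from h import *
im=cams.get_image("wrist");save(im,"w2");print(im["cam_to_world"])
for q,z in [("red_well",.062),("red_lamp",.062),("red_nub_top",.082)]:
    for m in mark_of("wrist",q)[:2]: print(q,np.round(m["xy"],1),round(m["score"],2),np.round(pix2z(im,m["xy"],z),4))
M=lambda p:[.5268+np.cos(.48)*p[0]+np.sin(.48)*p[1],.1875-np.sin(.48)*p[0]+np.cos(.48)*p[1],p[2]]
for p in [(-.076,-.03,.063),(-.076,.045,.068),(-.025,-.021,.082)]: print(proj(im,M(p)))
E
```

```text
time: 2.48
position: [0.4745, 0.1414, 0.2002]
tcp_rot: [2.684, 1.632, -0.001]
wrist_force: [-0.1, -0.2, -0.8]
finger_gap: 0.0005
[[ 8.88587158e-01 -4.44164266e-01 -1.14590435e-01  5.09260126e-01]
 [-4.58707813e-01 -8.60452064e-01 -2.21831893e-01  2.06907657e-01]
 [-6.97764494e-05  2.49680499e-01 -9.68328273e-01  3.78747245e-01]
 [ 0.00000000e+00  0.00000000e+00  0.00000000e+00  1.00000000e+00]]
red_well [320.9 161.4] 0.79 [0.4951 0.1737 0.062 ]
red_lamp [270.2 163.3] 0.86 [0.4456 0.197  0.062 ]
red_nub_top [315.3 156.2] 0.71 [0.4934 0.183  0.082 ]
[270.49283062 164.26346596]
[266.88211833  89.49330255]
[317.87742983 157.81508879]
```

View pics/w2.png

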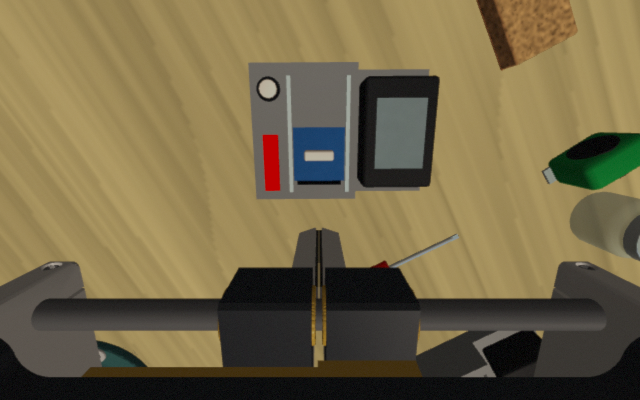

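```bash
python3 -m crank '[[[0,0,0,4,0,0,0],[0,0,0,8,0,0,0],[0,0,0,11,0,0,0],[0,0,0,12.8,0,0,0],[0,0,0,12.8,0,0,0],[0,1,0,12.8,0,0,0],[0,1.8,0,12.8,0,0,0],[0,2.3,0,12.8,0,0,0],[0,2.3,0,12.8,0,0,0],[0,2.3,0,12.8,0,0,0]]]'
python3 - <<'E'
from h import *
im=cams.get_image("wrist");save(im,"w3")
print(go([.4746,.1414,.072],62.5),monitor.state()["wrist_force"])
E
```

```text
time: 3.52
position: [0.4863, 0.1626, 0.0738]
tcp_rot: [2.683, 1.632, 0.003]
wrist_force: [1.0, 0.7, 1.0]
finger_gap: 0.0003
(array([-2.37, -0.04,  0.14]), array([ 0.1, -0. ,  0.1])) [ 0.07761076  0.3429546  -0.62413749]
```

View pics/w3.png

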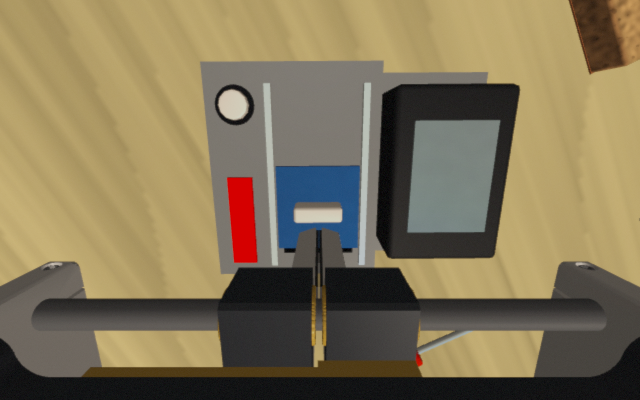

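```bash
python3 -m crank '[[[0,0.5,0,0.1,0,0,0],[0,1,0,0.1,0,0,0],[0,1.5,0,0.1,0,0,0],[0,2,0,0.1,0,0,0],[0,2.5,0,0.1,0,0,0],[0,3,0,0.1,0,0,0],[0,3.5,0,0.1,0,0,0],[0,4,0,0.1,0,0,0],[0,4.4,0,0.1,0,0,0],[0,4.7,0,0.1,0,0,0],[0,4.8,0,0.1,0,0,0],[0,4.8,0,0.1,0,0,0]]]'
python3 - <<'E'
from h import *
im=cams.get_image("wrist");save(im,"w4")
s=monitor.state();print(go([.4746,.1414,.072],62.5),s["wrist_force"])
im=cams.get_image("top");cv2.imwrite("pics/t4.png",cv2.resize(im["pixels"][160:280,210:310,::-1],None,fx=5,fy=5,interpolation=cv2.INTER_CUBIC))
E
```

```text
time: 4.57
position: [0.5081, 0.2054, 0.0723]
tcp_rot: [2.684, 1.632, 0.003]
wrist_force: [-0.0, -0.4, -0.2]
finger_gap: 0.0004
(array([-7.2 , -0.03,  0.02]), array([ 0.1, -0.1,  0.1])) [-0.21349943  0.74413148 -0.01409346]
```

View pics/w4.png

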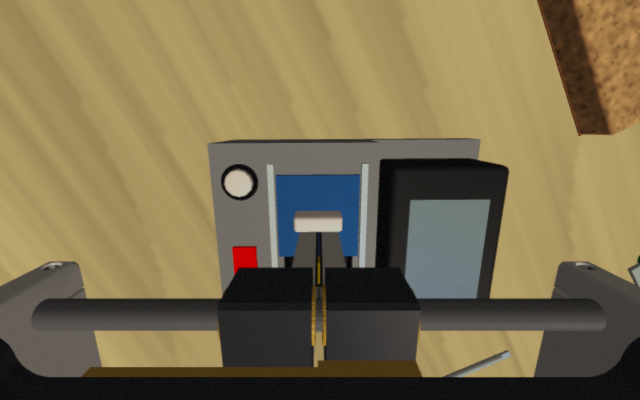

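```bash
python3 -m crank '[[[0,0.15,0,0,0,0,0],[0,0.3,0,0,0,0,0],[0,0.4,0,0,0,0,0],[0,0.4,0,0,0,0,0]]]'; python3 -m crank '[[[0,0.1,0,0,0,0,0],[0,0.15,0,0,0,0,0],[0,0.15,0,0,0,0,0]]]'; python3 -m crank '[[[0,0.1,0,0,0,0,0],[0,0.1,0,0,0,0,0],[0,0.1,0,0,0,0,0]]]'
```

```text
time: 5.0
position: [0.5098, 0.2087, 0.0722]
tcp_rot: [2.684, 1.631, 0.002]
wrist_force: [-1.3, 0.3, 0.5]
finger_gap: 0.0006
time: 5.25
position: [0.5101, 0.2093, 0.0722]
tcp_rot: [2.683, 1.631, -0.001]
wrist_force: [-1.6, -3.3, 2.4]
finger_gap: 0.0003
time: 5.5
position: [0.5101, 0.2093, 0.0723]
tcp_rot: [2.683, 1.63, -0.004]
wrist_force: [-2.4, -5.0, 3.0]
finger_gap: 0.0005
```

```bash
python3 -m crank '[[[0,-0.5,0,0,0,0,0],[0,-1,0,0,0,0,0],[0,-1.2,0,-2,0,0,0],[0,-2,0,-4,0,0,0],[0,-4,0,-7,0,0,0],[0,-6,0,-7,0,0,0],[0,-6,0,-7,0,0,0],[0,-6,0,-7,0,0,0]]]'
python3 - <<'E'
from h import *
im=cams.get_image("wrist");save(im,"w5")
for q,z in [("red_well",.062),("red_lamp",.062),("red_nub_top",.082),("red_key_top",.04)]:
    for m in mark_of("wrist",q)[:2]: print(q,np.round(m["xy"],1),round(m["score"],2),np.round(pix2z(im,m["xy"],z),4))
print(im["cam_to_world"][:3,3])
a=im["pixels"].astype(int);y=(a[...,0]>150)&(a[...,1]>120)&(a[...,2]<90);y[:,:200]=0;y[:,420:]=0
n,l,st,ce=cv2.connectedComponentsWithStats(y.astype(np.uint8));print(st[1:][st[1:,4]>30],ce[1:][st[1:,4]>30])
s=monitor.state();print(s["position"])
E
```

```text
time: 6.17
position: [0.4827, 0.1563, 0.1428]
tcp_rot: [2.684, 1.629, 0.0]
wrist_force: [-1.0, -0.1, -0.9]
finger_gap: 0.0004
red_well [321.1 189.8] 0.85 [0.4944 0.1717 0.062 ]
red_well [311.8 124.4] 0.54 [0.5135 0.2261 0.062 ]
red_lamp [261.2 190.7] 0.64 [0.446  0.1959 0.062 ]
red_nub_top [318.6 124. ] 0.58 [0.5187 0.2236 0.082 ]
red_key_top [317.1 182. ] 0.66 [0.4926 0.1761 0.04  ]
[0.51727733 0.22195813 0.32129663]
[[316   0  33  58 391]
 [380   0  26  40 265]
 [200 100  40  80 523]
 [306 172  25  25 483]
 [370 229  26  38 177]
 [265 254  15  13  36]
 [312 324   4  22  62]] [[333.16879795  27.64450128]
 [394.02264151  17.25660377]
 [217.29254302 136.39961759]
 [318.09730849 183.91718427]
 [381.93785311 250.93785311]
 [270.41666667 261.41666667]
 [313.03225806 334.66129032]]
[0.48221623 0.15688542 0.1412778 ]
```

View pics/w5.png

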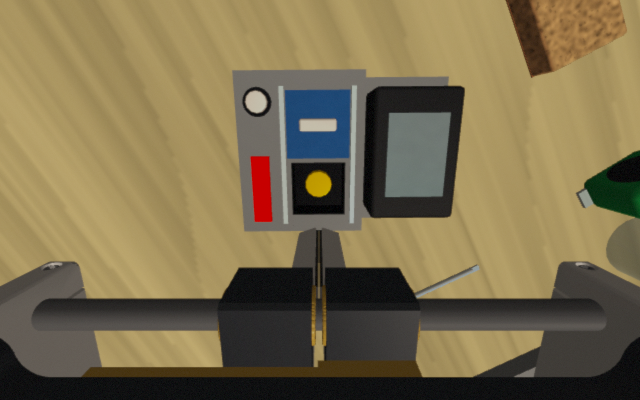

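```bash
python3 - <<'E'
from h import *
im=cams.get_image("wrist")
k=pix2z(im,(318.1,183.9),.04);w=.5*(0);print(k,im["cam_to_world"][:3,3])
c=np.cos(.48);s=np.sin(.48);print("model",.5268-c*.025-s*.03,.1875+s*.025-c*.03)
print(go([k[0],k[1],.034],62.5))
E
```

```text
[0.49186044 0.17468016 0.04      ] [0.51735959 0.22286345 0.31955274]
model 0.4907717516642735 0.17243463170515858
(array([ 2.07,  0.04, 10.73]), array([-0. ,  0.2,  0.1]))
```

```bash
python3 -m crank '[[[0,1,0,0,0,0,0],[0,1.95,0,0,0,0,0],[0,1.95,0,0,0,0,0],[0,1.95,0,3,0,0,0],[0,1.95,0,6,0,0,0],[0,1.95,0,8,0,0,0],[0,1.95,0,9.2,0,0,0],[0,1.95,0,9.7,0,0,0],[0,1.95,0,9.7,0,0,0]]]'
python3 - <<'E'
from h import *
im=cams.get_image("wrist");save(im,"w6")
print(go([.4915,.1738,.034],62.5))
E
```

```text
time: 7.22
position: [0.4905, 0.1739, 0.0433]
tcp_rot: [2.683, 1.632, -0.009]
wrist_force: [-0.4, -0.3, -0.3]
finger_gap: 0.0007
(array([-0.02,  0.02,  1.07]), array([-0. ,  0.2,  0.1]))
```

View pics/w6.png

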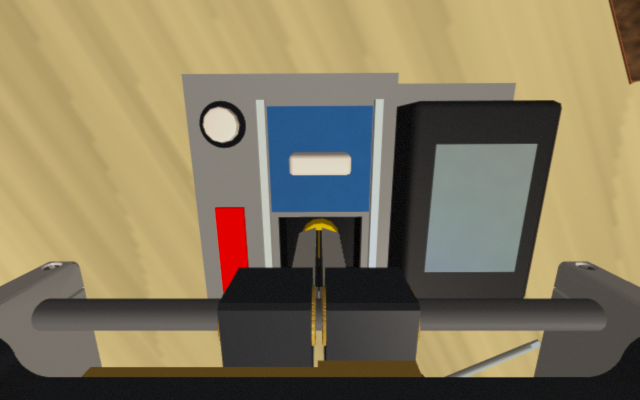

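The fingertip (320,232) is over the yellow key inside the well with room on either side; now I press.

```bash
python3 -m crank '[[[0,0,0,0.4,0,0,0],[0,0,0,0.7,0,0,0],[0,0,0,0.9,0,0,0],[0,0,0,1.0,0,0,0],[0,0,0,1.0,0,0,0]]]';python3 -m crank '[[[0,0,0,0.15,0,0,0],[0,0,0,0.15,0,0,0],[0,0,0,0.15,0,0,0]]]'; python3 -m crank '[[[0,0,0,0.15,0,0,0],[0,0,0,0.15,0,0,0],[0,0,0,0.15,0,0,0]]]'
```

```text
time: 7.68
position: [0.4931, 0.1745, 0.0362]
tcp_rot: [2.682, 1.631, 0.001]
wrist_force: [2.0, 0.9, 3.5]
finger_gap: 0.001
time: 7.93
position: [0.4931, 0.1745, 0.035]
tcp_rot: [2.682, 1.631, 0.002]
wrist_force: [0.2, 0.3, 4.3]
finger_gap: 0.0008
time: 8.18
position: [0.4931, 0.1745, 0.0342]
tcp_rot: [2.681, 1.631, 0.002]
wrist_force: [-1.0, -0.5, 7.8]
finger_gap: 0.0003
```

```bash
python3 -m crank '[[[0,0,0,0.2,0,0,0],[0,0,0,0.2,0,0,0],[0,0,0,0.2,0,0,0],[0,0,0,0.2,0,0,0]]]'; python3 -m crank '[[[0,0,0,0.2,0,0,0],[0,0,0,0.2,0,0,0],[0,0,0,0.2,0,0,0],[0,0,0,0.2,0,0,0]]]'
```

```text
time: 8.52
position: [0.4932, 0.1745, 0.0341]
tcp_rot: [2.681, 1.631, 0.002]
wrist_force: [-3.0, -1.0, 12.8]
finger_gap: 0.0004
time: 8.85
position: [0.4932, 0.1745, 0.0341]
tcp_rot: [2.681, 1.631, 0.003]
wrist_force: [-4.3, -1.1, 12.2]
finger_gap: 0.0006
```

```bash
python3 -m crank '[[[0,0,0,-1,0,0,0],[0,0,0,-3,0,0,0],[0,0,0,-6,0,0,0],[0,0,0,-9,0,0,0],[0,0,0,-11.5,0,0,0],[0,0,0,-11.5,0,0,0],[0,-2,0,-11.5,0,0,0],[0,-3.5,0,-11.5,0,0,0],[0,-3.5,0,-11.5,0,0,0],[0,-3.5,0,-11.5,0,0,0]]]'
python3 - <<'E'
from h import *
im=cams.get_image("wrist");save(im,"w7")
for q,z in [("red_well",.062),("red_lamp",.062),("red_nub_top",.082)]:
    for m in mark_of("wrist",q)[:1]: print(q,np.round(m["xy"],1),round(m["score"],2),np.round(pix2z(im,m["xy"],z),4))
c=np.cos(.48);s=np.sin(.48)
print(go([.5268-c*.025+s*.06,.1875+s*.025+c*.06,.12],62.5))
E
```

```text
time: 9.68
position: [0.4757, 0.143, 0.1477]
tcp_rot: [2.683, 1.63, -0.0]
wrist_force: [-0.6, 0.2, -0.6]
finger_gap: 0.0005
red_well [319.1 172.2] 0.66 [0.4929 0.1727 0.062 ]
red_lamp [259.7 175.3] 0.76 [0.4437 0.195  0.062 ]
red_nub_top [314.4 106.2] 0.6 [0.5151 0.2239 0.082 ]
(array([12.18, -0.04,  2.84]), array([0.2, 0. , 0.1]))
```

View pics/w7.png

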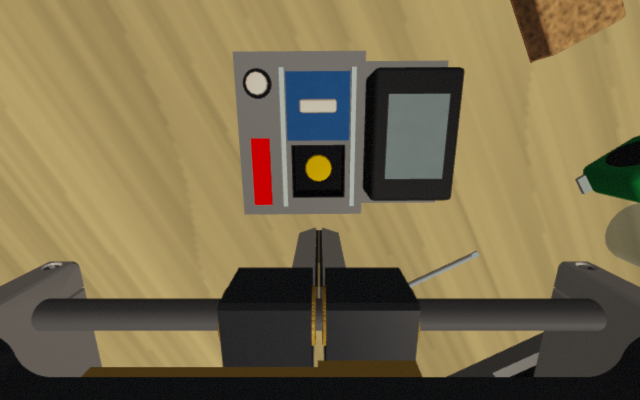

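```bash
python3 -m crank '[[[0,4,0,0,0,0,0],[0,8,0,0,0,0,0],[0,11,0,0,0,0,0],[0,12.2,0,0,0,0,0],[0,12.2,0,0,0,0,0],[0,12.2,0,0,0,0,0],[0,12.2,0,2,0,0,0],[0,12.2,0,3.5,0,0,0],[0,12.2,0,3.5,0,0,0]]]'
python3 - <<'E'
from h import *
c=np.cos(.48);s=np.sin(.48)
print(go([.5268-c*.025+s*.06,.1875+s*.025+c*.06,.072],62.5))
im=cams.get_image("side");cv2.imwrite("pics/s8.png",cv2.resize(im["pixels"][90:230,220:380,::-1],None,fx=4,fy=4,interpolation=cv2.INTER_CUBIC))
im=cams.get_image("wrist");save(im,"w8")
E
```

```text
time: 10.63
position: [0.5302, 0.2498, 0.11]
tcp_rot: [2.683, 1.63, -0.01]
wrist_force: [-0.3, -0.9, -0.5]
finger_gap: 0.0006
(array([0.34, 0.09, 3.79]), array([-0.1,  0.4,  0.1]))
```

View pics/s8.png

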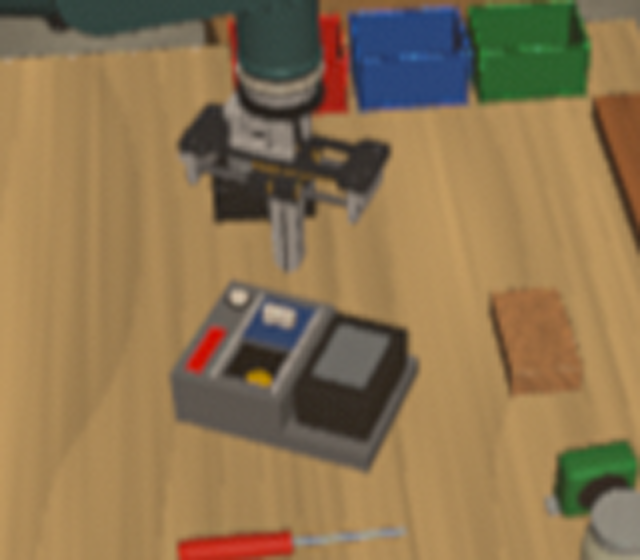

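```bash
python3 -m crank '[[[0,0.3,0.1,1.5,0,0.4,0],[0,0.3,0.1,3,0,0.4,0],[0,0.3,0.1,3.8,0,0.4,0],[0,0.3,0.1,3.8,0,0.4,0],[0,-0.2,0.1,3.8,0,0.4,0],[0,-0.8,0.1,3.8,0,0.4,0],[0,-1.3,0.1,3.8,0,0.4,0],[0,-1.8,0.1,3.8,0,0.4,0],[0,-2.3,0.1,3.8,0,0.4,0],[0,-2.8,0.1,3.8,0,0.4,0],[0,-2.8,0.1,3.8,0,0.4,0]]]'
python3 - <<'E'
from h import *
c=np.cos(.48);s=np.sin(.48)
print(go([.5268-c*.025-s*.015,.1875+s*.025-c*.015,.072],62.5))
im=cams.get_image("side");cv2.imwrite("pics/s9.png",cv2.resize(im["pixels"][90:230,220:380,::-1],None,fx=4,fy=4,interpolation=cv2.INTER_CUBIC))
E
```

```text
time: 11.65
position: [0.52, 0.2246, 0.0759]
tcp_rot: [-2.685, -1.63, -0.009]
wrist_force: [0.8, -0.3, 0.2]
finger_gap: 0.0003
(array([-4.48, -0.19,  0.37]), array([ 0.2, -0.3,  0. ]))
```

View pics/s9.png

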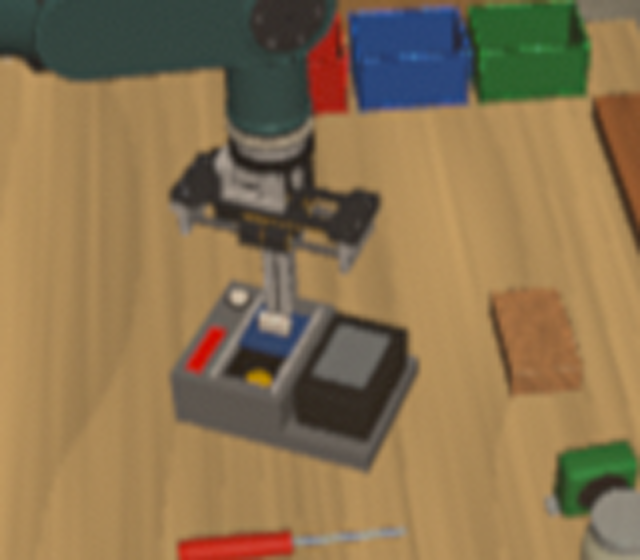

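```bash
python3 -m crank '[[[0,-0.4,-0.1,0.3,0,0,0],[0,-0.9,-0.2,0.3,0,0,0],[0,-1.4,-0.2,0.3,0,0,0],[0,-1.9,-0.2,0.3,0,0,0],[0,-2.4,-0.2,0.3,0,0,0],[0,-2.9,-0.2,0.3,0,0,0],[0,-3.4,-0.2,0.3,0,0,0],[0,-3.8,-0.2,0.3,0,0,0],[0,-3.8,-0.2,0.3,0,0,0]]]'; python3 -m crank '[[[0,-0.2,0,0,0,0,0],[0,-0.3,0,0,0,0,0],[0,-0.3,0,0,0,0,0]]]'; python3 -m crank '[[[0,-0.2,0,0,0,0,0],[0,-0.2,0,0,0,0,0],[0,-0.2,0,0,0,0,0]]]'
python3 - <<'E'
from h import *
c=np.cos(.48);s=np.sin(.48)
print(go([.5268-c*.025-s*.015,.1875+s*.025-c*.015,.072],62.5))
E
```

```text
time: 12.45
position: [0.5, 0.1912, 0.0723]
tcp_rot: [-2.685, -1.63, -0.007]
wrist_force: [-0.9, -1.0, -1.2]
finger_gap: 0.0006
time: 12.7
position: [0.4985, 0.1883, 0.0724]
tcp_rot: [-2.686, -1.63, -0.006]
wrist_force: [0.2, -0.4, 0.2]
finger_gap: 0.0003
time: 12.95
position: [0.4975, 0.1864, 0.0724]
tcp_rot: [-2.686, -1.63, -0.006]
wrist_force: [1.0, -0.1, 0.6]
finger_gap: 0.0007
(array([-0.05,  0.05,  0.04]), array([ 0.1, -0.2, -0. ]))
```

```bash
python3 -m crank '[[[0,-0.2,0,0,0,0,0],[0,-0.2,0,0,0,0,0],[0,-0.2,0,0,0,0,0]]]'; python3 -m crank '[[[0,-0.15,0,0,0,0,0],[0,-0.15,0,0,0,0,0],[0,-0.15,0,0,0,0,0]]]'
python3 - <<'E'
from h import *
im=cams.get_image("side");cv2.imwrite("pics/s10.png",cv2.resize(im["pixels"][90:230,220:380,::-1],None,fx=4,fy=4,interpolation=cv2.INTER_CUBIC))
E
```

```text
time: 13.2
position: [0.497, 0.1855, 0.0725]
tcp_rot: [-2.685, -1.629, -0.009]
wrist_force: [2.2, 4.1, -1.2]
finger_gap: 0.0005
time: 13.45
position: [0.497, 0.1855, 0.0725]
tcp_rot: [-2.683, -1.629, -0.014]
wrist_force: [3.8, 5.1, -2.4]
finger_gap: 0.0003
```

View pics/s10.png

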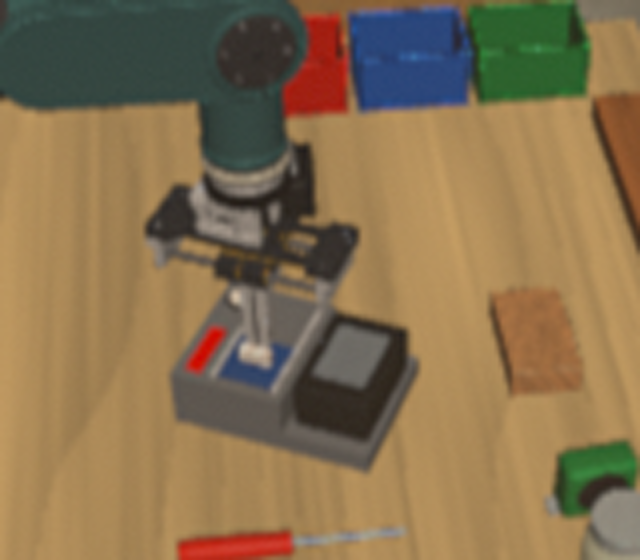

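```bash
python3 -m crank '[[[0,0.5,0,0,0,0,0],[0,1,0,0,0,0,0],[0,1.5,0,-2,0,0,0],[0,1.5,0,-5,0,0,0],[0,1.5,0,-8,0,0,0],[0,1.5,0,-9,0,0,0],[0,-2,0,-9,0,0,0],[0,-5,0,-9,0,0,0],[0,-5,0,-9,0,0,0],[0,-5,0,-9,0,0,0]]]'
python3 - <<'E'
from h import *
im=cams.get_image("wrist");save(im,"w11")
c=np.cos(.48);s=np.sin(.48)
for y in (-.03,-.025): print(y,proj(im,[.5268-c*.025+s*y,.1875+s*.025+c*y,.082]))
for q,z in [("red_lamp",.062),("red_nub_top",.082)]:
    for m in mark_of("wrist",q)[:1]: print(q,np.round(m["xy"],1),np.round(pix2z(im,m["xy"],z),4))
print(monitor.state()["wrist_force"])
E
```

```text
time: 14.33
position: [0.4727, 0.1396, 0.1615]
tcp_rot: [-2.685, -1.626, -0.012]
wrist_force: [-0.4, 0.3, 0.4]
finger_gap: 0.0002
-0.03 [318.30626871 170.45787139]
-0.025 [318.30565797 164.79979918]
red_lamp [263.9 168.8] [0.4443 0.1953 0.062 ]
red_nub_top [315.  171.2] [0.4879 0.1732 0.082 ]
[ 0.40807921  0.01182501 -0.53863853]
```

View pics/w11.png

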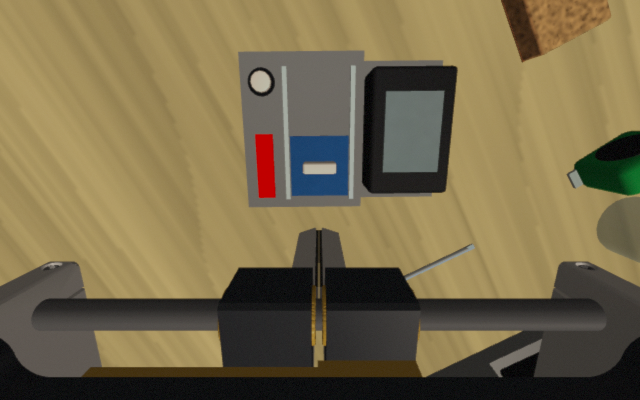

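```bash
python3 -c "
from workcell import job;print(job.sign_off())"
```

```text
the job is handed in; nothing more can be done
None
```

I reset the red-lamp charger and handed the job in at about 14 s. The sign-off gave no verdict.

- **Shutter open:** I pushed the nub with the closed fingertips until it stopped moving at about 5.5 N. The camera then showed the well clear.
- **Reset key:** I pressed it until it stopped at tip z 0.0341 m (0.034 m is fully down) with about 12 N. It was up again in the next picture.
- **Shutter shut:** I pushed the nub back from the other side until it stopped at about 6 N. The final picture shows no gap at the well.
- **Bystanders:** I steered clear of the test button, the green-lamp charger and the other items. The charger showed no clear shift in the pictures, and the arm ended clear, reading about 0.7 N.

**Small disagreements:**
- The final nub position in the picture is about 2 mm from where I predicted it for fully shut. That is within the calibration, and the hard stop supports it being shut.
- The lamp bar still looks red after the reset.

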